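Put a vaccine delivery away and set the carton opener up for the next carton

ROBOT

A 7-joint arm with a two-finger parallel gripper is mounted at the origin on the work surface. World frame = base frame: x ahead of the robot, y to its left, z up, the work surface at z = 0. Lengths are in m, angles in rad, forces in N, time in s.
With the tool pointing down it reaches from about 0.425 to 0.975 m from the base axis. Payload 16.7 kg.
Tool frame: the origin (TCP) lies at the very end of the fingers, on their centre line; the grasp point (between the pads) lies 19 mm behind it; z points along the fingers, y is the line along which they close (so a half turn about z gives the same grasp; the last joint's range is limited). The gripper opens to 85 mm and grips with 20 to 120 N. Pads are 22 mm wide; open, the fingers measure 114 mm over their backs; the gripper's body (76 mm by 85 mm) begins 54 mm behind the grasp point. The pads swing forward as they close: fully open they stand 13 mm farther back than shut.
Start: joints at [1.022, 0.426, 0.074, 1.606, -0.034, 1.111, -0.067], TCP at [0.263, -0.622, 0.231] pointing down, gripper open.
Joint ranges: [-2.85, 2.85], [-0.5, 2.14], [-1.23, 1.37], [0.21, 2.46], [-1.02, 4.16], [0.16, 2.05], [-2.73, 2.73]. Speed limits (rad/s): [1.89, 1.89, 2.39, 2.39, 3.01, 3.01, 3.01].

INTERFACE

Orientations are given as a unit quaternion [w, x, y, z].
In Python, from cell import * gives the robot as it stands. Calls block until the motion is done:
- move_ptp(position, orientation): joint-space move of the TCP to a pose.
- movel(position, attitude=None, vel=0.15, threshold=None): straight line of the TCP; attitude=None keeps the orientation; vel is the mean speed in m/s. With threshold (N) it stops when the force on the tool has changed by that much, and returns True; else False.
- goto_joints(angles): joint-space move.
- move_gripper(opening): opening from 0.0 (shut) to 1.0 (fully open); the grip force is fixed at half the most; returns when the fingers have stopped.
- pause(seconds).
- solve_ik(position, orientation): joint angles nearest the present ones, or None.
- state(): the state.
- snapshot(name): name is "scene" or "top" or "wrist"; returns a dict with "frame" (384x512x3 uint8, red, green, blue), "vertical_fov" (degrees; the focal length in pixels is half the picture's height over the tangent of half this angle, whatever the lens; pixels are square), "cx", "cy" (the principal point, pixels), "dist_coeffs" ([k1, k2, p1, p2, k3] as OpenCV has them; the pictures are not rectified), "pose" (4x4, takes a point from camera to world coordinates). Camera axes: x right, y down, z forward; pixel columns grow to the right and rows downward; lengths in m; the calibration is good to about 2 mm. A picture is of the moment at which its call begins. There is no depth.
A pose or a line that the arm cannot do raises Unreachable and nothing moves.
- hand_in(): hands the job in; it is judged then, once.
The state is a dict: "time_s": time; "qpos": joint angles; "qvel": joint speeds; "effort": joint torques, N m; "tool_pos": TCP position; "ee_rot": TCP orientation; "wrist_force": force on the tool from outside, world axes, zero at the start; "moment": the same for the moment, N m; "finger_gap": opening from 0.0 (shut) to 1.0 (fully open); "finger_force": force on a finger pad.
Only numpy, scipy, OpenCV 4.12 (cv2) and the standard library are available. Lean on these libraries where they do the work, as an engineer would, in place of code of your own. Each camera call takes 0.05 s, during which the arm holds its last target. There are 200 camera calls.

TASK

Set up the opener for the next carton of the vaccine delivery: first lay the blade flat in its holder, its notch over the locating pin, then slide the sealed carton along its channel, without lifting it out, until the black dot on top is right under the piercing point. Put every loose pack on the bench (however many there are: boxes, jar) into the blue fridge bin, right side up on its floor, none on top of another. Leave the sanitiser bottle, the tape roll and the temperature logger where they are.

Things in the scene. Friction and masses are not known exactly. Their poses are not given: they have to be found in the camera images.
- opener: The carton opener, fixed to the bench: a grey base plate 340 (x) by 220 (y) by 8 mm thick, with a blade holder towards its -y side and a carton channel towards its +y side, both along x. Origin: centre of the plate's underside, z up.
- opener_holder (a point): Middle of the aluminium blade holder's flat bed, at (-33, -70) mm in the opener's frame, 12 mm above the bench. The bed is 40 mm wide (along y) between two lips standing 4 mm above it, closed by a stop as high at its -x end (inner face at x = -83 mm), open at its +x end, with one upright pin.
- opener_channel (a point): Middle of the carton channel's floor, at (0, 50) mm in the opener's frame, 8 mm above the bench. Two rails standing 8 mm above the plate, 5 mm thick, run along x, inner faces 63 mm apart; open at both ends.
- opener_pin (a point): Foot of the blade holder's locating pin, on the bed (12 mm above the bench), at (12, -70) mm in the opener's frame. The pin is 8 mm in diameter and 10 mm high, tapered over its upper half.
- opener_tip (a point): The lowest end of the fixed steel piercing point, 66 mm above the bench (8 mm above the carton's top), at (90, 50) mm in the opener's frame, over the middle of the channel. It hangs from a bar along y, 22 mm wide, 126 to 144 mm above the bench, y = -20 to +65 mm, on a round post 18 mm thick at (90, -10) mm.
- blade: The opener's blade: a flat steel plate 100 (x) by 36 (y) by 4 mm, 70 g, with an open notch in its +x end; on its middle stands a black grip fin 44 mm long (x), 10 mm thick (y), its top 34 mm above the blade's underside. Origin: centre of the underside, below the fin's middle; z up.
- blade_notch (a point): The middle of the blade's notch at the height of its underside, 42 mm from the blade's origin along its +x. The notch is 11 mm wide and 16 mm deep, open at the end. In the holder the notch end points to the opener's +x; there is then 2 mm of play at each side lip and 3 mm at the stop when the pin is in the notch's middle.
- carton: Sealed cardboard carton 160 (x) by 60 (y) by 50 mm high, about 250 g, standing loose in the opener's channel, long side along it, 1.5 mm of play at each rail; slides by hand. Origin: centre of its underside (8 mm above the bench); x along the channel, the same way as the opener's x.
- carton_mark (a point): The black dot, 8 mm across, on top of the carton, 55 mm from its middle towards +x, 50 mm above its underside. At the start it is 75 to 123 mm short of the point (on the point's -x side).
- bin: Open blue plastic fridge bin, fixed, 246 (x) by 216 (y) by 70 mm high with 3 mm walls and floor (inner space 240 by 210 mm); a red blank tag on its -x wall. Origin: centre of its underside, z up.
- syringe_box: White carton 90 (x) by 40 (y) by 36 mm high. Its origin is the centre of its underside, z up, x along its 90 mm side. One of up to five packs; may be absent.
- vial_box: White carton 45 (x) by 45 (y) by 42 mm high. Its origin is the centre of its underside, z up, x along one 45 mm side. One of up to five packs; may be absent.
- ampoule_box: Flat white carton 80 (x) by 50 (y) by 24 mm high. Its origin is the centre of its underside, z up, x along its 80 mm side. One of up to five packs; may be absent.
- dropper_box: White carton 60 (x) by 38 (y) by 36 mm high. Its origin is the centre of its underside, z up, x along its 60 mm side. One of up to five packs; may be absent.
- vial_jar: Small round amber jar with a white cap, 46 mm in diameter, 38 mm high, standing. Its origin is the centre of its underside, z up. One of up to five packs; may be absent.
- sanitiser: Bystander: clear bottle 60 mm in diameter, 150 mm high, standing; origin at the centre of its underside.
- tape_roll: Bystander: roll of clear tape lying flat, 90 mm in diameter, 24 mm high; origin at the centre of its underside.
- logger: Bystander: white temperature logger 50 by 90 by 28 mm, lying on the bench; origin at the centre of its underside.
Things that resemble listed ones, but are neither listed nor needed, are in the scene too. Leave any purple or yellow look-alike of the dropper_box alone.

How it is judged:
By the outcome, as a careful person would: the job done as asked, in the order asked, and still so for the second after the job is handed in, with the robot touching nothing.
Of syringe_box, vial_box, ampoule_box, dropper_box, vial_jar only 3 to 5 are there at a start; the rules pass over those that are not, and their reading is None.
At some moment in a run one of syringe_box, vial_box, ampoule_box, dropper_box, vial_jar, blade, carton may be knocked a few centimetres aside while the robot is not near it.
It also fails if it takes over 210 s, if anything falls off the work surface, if the arm or the gripper's body presses on something with over 40 N, if the wrist force passes 120 N, or if a joint passes its speed limit or range.

## Working session

There is one attempt and no reset: what is moved stays moved. The work goes in short steps, each a Python script; the robot and the scene stay as the last script left them, time stands still between calls to the robot, and variables do not carry over. Pictures are saved under pics/ and viewed, at most 14 in all, crops included, and the job is handed in when it is done.

```bash
mkdir -p pics; ls
cat > h.py <<'E'
from cell import *
import numpy as np, cv2, pickle
def snap(n,f):
    s=snapshot(n); cv2.imwrite(f'pics/{f}.png',cv2.cvtColor(s['frame'],cv2.COLOR_RGB2BGR)); pickle.dump(s,open(f'pics/{f}.pkl','wb')); return s
def K(s):
    f=s['frame'].shape[0]/2/np.tan(np.radians(s['vertical_fov'])/2)
    return np.array([[f,0,s['cx']],[0,f,s['cy']],[0,0,1.]])
def ray(f,pts,z):
    s=pickle.load(open(f'pics/{f}.pkl','rb')); pts=np.array(pts,float).reshape(-1,1,2)
    n=cv2.undistortPoints(pts,K(s),np.array(s['dist_coeffs'],float)).reshape(-1,2)
    P=np.array(s['pose']); d=np.c_[n,np.ones(len(n))]@P[:3,:3].T; o=P[:3,3]
    return o+d*((np.broadcast_to(z,len(n))-o[2])/d[:,2])[:,None]
def proj(f,X):
    s=pickle.load(open(f'pics/{f}.pkl','rb')); P=np.linalg.inv(np.array(s['pose']))
    return cv2.projectPoints(np.array(X,float).reshape(-1,3),cv2.Rodrigues(P[:3,:3])[0],P[:3,3],K(s),np.array(s['dist_coeffs'],float))[0].reshape(-1,2)
E
python3 - <<'E'
from h import *
for n in ['top','scene','wrist']:
    s=snap(n,n+'0'); print(n,s['vertical_fov'],s['dist_coeffs'],np.round(s['pose'],3).tolist())
    im=cv2.imread(f'pics/{n}0.png'); cv2.imwrite(f'pics/{n}0b.png',cv2.resize(im,(800,600),interpolation=cv2.INTER_CUBIC))
print(state())
E
```

```text
pics
top 57.796186612833374 [-0.08725514  0.          0.          0.          0.        ] [[-0.014, -0.996, 0.093, 0.437], [-1.0, 0.012, -0.016, 0.054], [0.014, -0.094, -0.996, 1.186], [0.0, 0.0, 0.0, 1.0]]
scene 53.23224506780937 [-0.01053712  0.          0.          0.          0.        ] [[0.356, 0.777, -0.52, 1.083], [0.935, -0.303, 0.187, -0.184], [-0.012, -0.552, -0.834, 0.971], [0.0, 0.0, 0.0, 1.0]]
wrist 62.86082468248918 [-0.08788057  0.          0.          0.          0.        ] [[0.39, -0.87, -0.303, 0.34], [-0.921, -0.369, -0.126, -0.589], [-0.002, 0.328, -0.945, 0.374], [0.0, 0.0, 0.0, 1.0]]
{'time_s': 0.15, 'qpos': array([ 1.02149245,  0.42658205,  0.07384596,  1.60648786, -0.03410778,
        1.11079752, -0.06708505]), 'qvel': array([ 0.00141564, -0.00095935,  0.00171901, -0.00275936, -0.00095227,
        0.00078642, -0.00053861]), 'effort': array([ 4.33043781e-03, -9.50315380e+01,  3.76370519e+00, -4.63762629e+01,
        1.92870927e-02,  7.68980768e-03, -8.17434670e-05]), 'tool_pos': array([ 0.26259164, -0.62146668,  0.23076305]), 'ee_rot': array([-4.91919713e-04,  9.80087123e-01,  1.98567302e-01, -1.27183334e-04]), 'wrist_force': array([3.55514542e-02, 5.79031591e-01, 5.68815605e-04]), 'moment': array([-0.00241126,  0.01974554, -0.04103629]), 'finger_force': 0.0, 'finger_gap': 0.9993600765043623}
```

View pics/top0b.png

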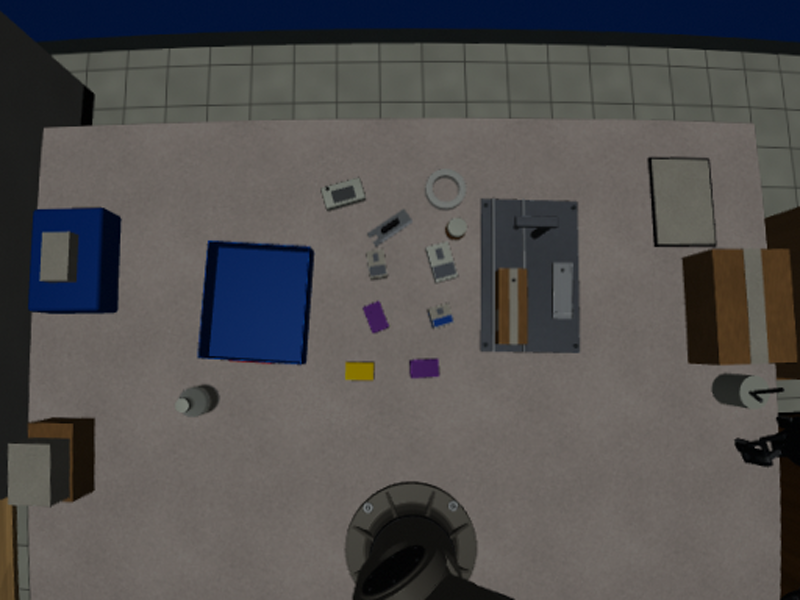

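View pics/scene0b.png

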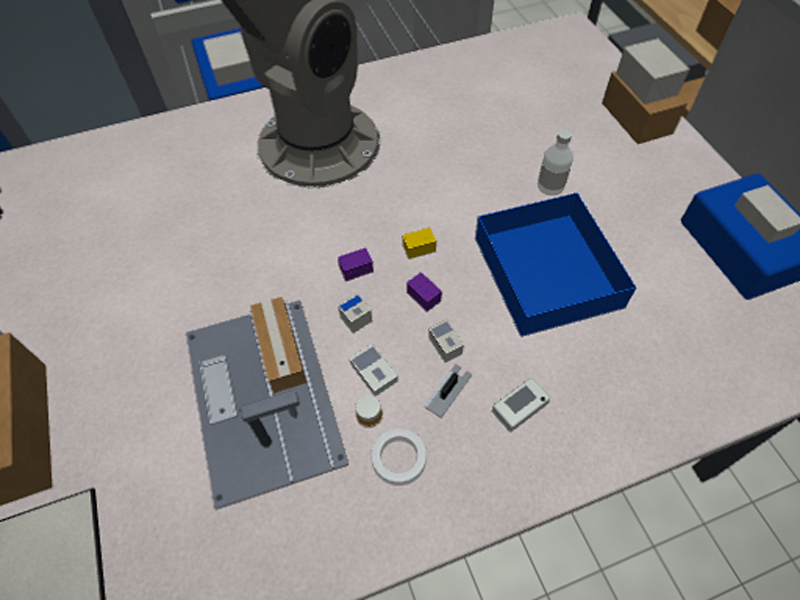

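The top view shows the opener at right (blue bin at left), with the blade at (390,226) and the jar at (456,229). The ampoule box is at (442,262), a dropper-like box at (377,264) and the vial box at (440,315). The purple and yellow look-alikes are also visible, and there is no syringe box.

Run:
```python
from h import *
k=512/800
n=dict(blade=(390,226,.004),jar=(456,228,.038),amp=(442,262,.024),drop=(377,264,.036),vial=(440,314,.042),pl1=(481,199,.008),pl2=(578,202,.008),pl3=(579,352,.008),pl4=(481,351,.008),dot=(514,280,.058),
b1=(208,241,.07),b2=(313,248,.07),b3=(306,363,.07),b4=(199,357,.07),log=(343,193,.028),tape=(445,189,.024),san=(183,405,.15),pu1=(376,317,.036),pu2=(424,368,.036),ye=(360,371,.036))
for a,(u,v,z) in n.items(): print(a,np.round(ray('top0',[(u*k,v*k)],z)[0],3))
im=cv2.imread('pics/top0.png')[100:250,205:380]; cv2.imwrite('pics/c1.png',cv2.resize(im,(700,600),interpolation=cv2.INTER_CUBIC))
# wrist camera in tool frame
from scipy.spatial.transform import Rotation as R
s=state();q=np.array(s['ee_rot']);T=np.eye(4);T[:3,:3]=R.from_quat(q[[1,2,3,0]]).as_matrix();T[:3,3]=s['tool_pos']
C=np.linalg.inv(T)@np.array(pickle.load(open('pics/wrist0.pkl','rb'))['pose']);print(C.round(3))
for p in [(.5,0,.3),(.55,0,.3)]:
  for yaw in (0,90,-90,180):
    q=(R.from_euler('z',yaw,degrees=True)*R.from_quat([1,0,0,0])).as_quat()[[3,0,1,2]]
    j=solve_ik(p,q);print(p,yaw,None if j is None else np.round(j,2))
```

```text
blade [0.695 0.033 0.004]
jar [ 0.681 -0.109  0.038]
amp [ 0.61  -0.078  0.024]
drop [0.605 0.062 0.036]
vial [ 0.496 -0.069  0.042]
pl1 [ 0.753 -0.171  0.008]
pl2 [ 0.746 -0.392  0.008]
pl3 [ 0.41  -0.378  0.008]
pl4 [ 0.416 -0.161  0.008]
dot [ 0.565 -0.226  0.058]
b1 [0.654 0.416 0.07 ]
b2 [0.635 0.195 0.07 ]
b3 [0.398 0.21  0.07 ]
b4 [0.412 0.43  0.07 ]
log [0.764 0.135 0.028]
tape [ 0.772 -0.089  0.024]
san [0.323 0.434 0.15 ]
pu1 [0.492 0.066 0.036]
pu2 [ 0.383 -0.034  0.036]
ye [0.379 0.101 0.036]
[[ 0.001 -0.945 -0.328  0.084]
 [ 1.     0.001 -0.001  0.   ]
 [ 0.001 -0.328  0.945 -0.143]
 [ 0.     0.     0.     1.   ]]
(0.5, 0, 0.3) 0 [ 0.27  0.1  -0.43  1.88  0.05  1.17 -1.74]
(0.5, 0, 0.3) 90 [ 0.39  0.12 -0.56  1.88  0.07  1.17 -0.19]
(0.5, 0, 0.3) -90 None
(0.5, 0, 0.3) 180 [ 0.55  0.13 -0.73  1.87  0.1   1.17  1.35]
(0.55, 0, 0.3) 0 [ 0.22  0.19 -0.39  1.78  0.08  1.18 -1.76]
(0.55, 0, 0.3) 90 [ 0.36  0.21 -0.55  1.78  0.12  1.19 -0.22]
(0.55, 0, 0.3) -90 None
(0.55, 0, 0.3) 180 [ 0.49  0.23 -0.71  1.77  0.16  1.2   1.31]
```

View pics/c1.png

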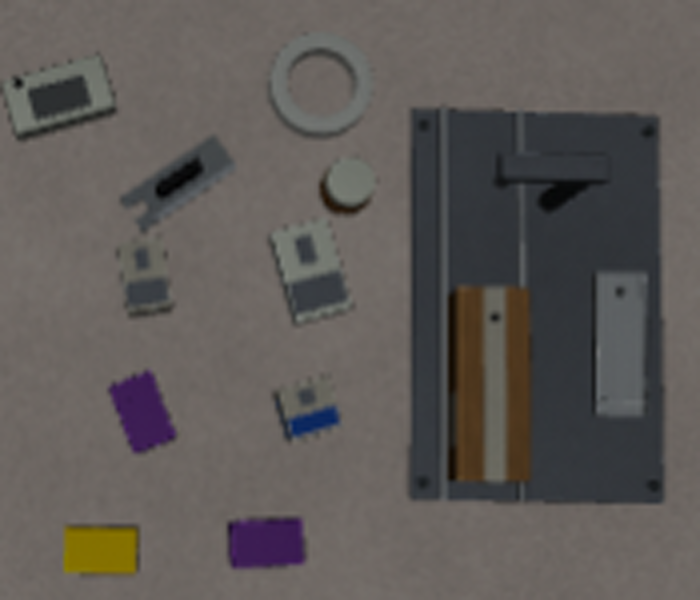

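```bash
cat >> h.py <<'E'
from scipy.spatial.transform import Rotation as R
def Q(yaw): return (R.from_euler('z',yaw,degrees=True)*R.from_quat([1,0,0,0])).as_quat()[[3,0,1,2]]
E
python3 - <<'E'
from h import *
move_ptp([.64,-.16,.27],Q(0)); snap('wrist','w1'); print(state()['time_s'],state()['qpos'].round(2),proj('w1',[[.695,.033,.004],[.581,-.276,.008]]))
im=cv2.imread('pics/w1.png'); cv2.imwrite('pics/w1b.png',cv2.resize(im,(800,600),interpolation=cv2.INTER_CUBIC))
E
```

```text
2.3417 [ 0.25  0.38 -0.13  1.59  0.05  1.18 -1.47] [[108.88638856 112.07044228]
 [342.29920194 195.99004696]]
```

View pics/w1b.png

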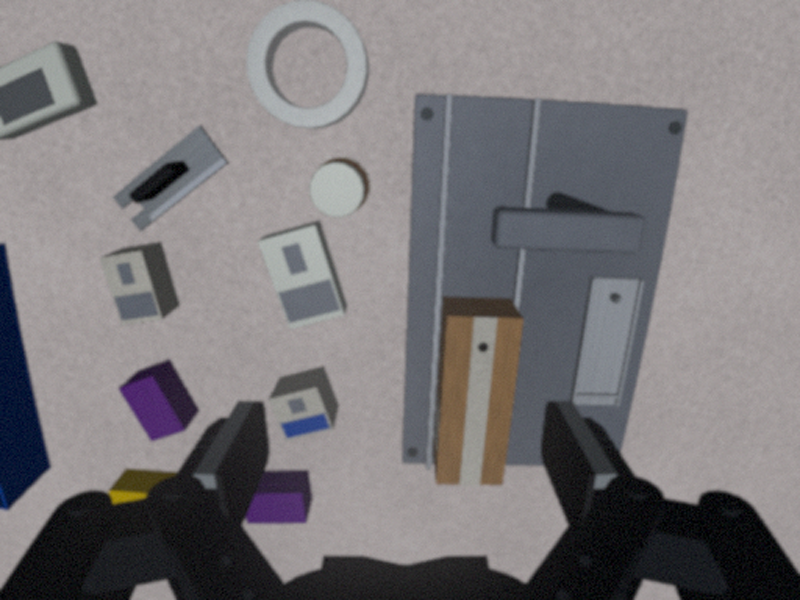

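The wrist view shows everything at about 1 mm per pixel: the pin at (615,297), the dot at (483,347) and the blade notch end at about (127,212). The jar cap is at (338,190), and the box tops are clear.

Run:
```python
from h import *
k=512/800
def g(n,p,z):
    X=ray('w1',np.array(p,float)*k,z); m=X.mean(0)
    e=np.roll(X,-1,0)-X
    print(n,m.round(4),'len',np.linalg.norm(e,axis=1).round(3),'ang',np.degrees(np.arctan2(e[:,1],e[:,0])).round(1)); return X
g('plate',[(417,94),(686,110),(620,465),(403,463)],.008)
g('pin',[(615,297)],.022); g('dot',[(483,347)],.058); g('jar',[(338,190)],.038)
g('holder',[(591,277),(644,279),(617,405),(573,402)],.016)
g('blade',[(203,126),(227,161),(140,229),(115,195)],.004)
g('fin',[(133,197),(187,166)],.034)
g('carton',[(445,313),(522,316),(503,485),(436,484)],.058)
g('amp',[(261,239),(318,223),(344,307),(291,325)],.024)
g('drop',[(103,258),(147,247),(162,313),(120,321)],.036)
g('vial',[(270,400),(322,386),(334,427),(284,437)],.042)
im=cv2.imread('pics/w1.png'); a=cv2.resize(im[75:210,60:225],None,fx=4.4,fy=4.4,interpolation=cv2.INTER_CUBIC);cv2.imwrite('pics/w1c.png',a)
```

```text
plate [ 0.5819 -0.2745  0.008 ] len [0.216 0.338 0.221 0.339] ang [-91.9 178.9  88.4  -1.9]
pin [ 0.5942 -0.3408  0.022 ] len [0.] ang [0.]
dot [ 0.5644 -0.2235  0.058 ] len [0.] ang [0.]
jar [ 0.6844 -0.1113  0.038 ] len [0.] ang [0.]
holder [ 0.5482 -0.3419  0.016 ] len [0.047 0.124 0.043 0.121] ang [-91.9 177.4  84.7  -0.7]
blade [0.6921 0.0337 0.004 ] len [0.033 0.1   0.034 0.099] ang [-148.5  123.5   31.   -57.5]
fin [0.6923 0.028  0.034 ] len [0.052 0.052] ang [-64.4 115.6]
carton [ 0.5109 -0.2209  0.058 ] len [0.06  0.161 0.06  0.162] ang [-92.4 178.9  88.3  -1.2]
amp [ 0.6143 -0.078   0.024 ] len [0.049 0.073 0.049 0.077] ang [ -75.  -165.8  109.5   14.2]
drop [0.6092 0.0631 0.036 ] len [0.041 0.056 0.04  0.055] ang [ -77.7 -176.4  100.6    4.4]
vial [ 0.4942 -0.0719  0.042 ] len [0.048 0.042 0.047 0.039] ang [ -73.1 -168.8  103.5   13.2]
```

View pics/w1c.png

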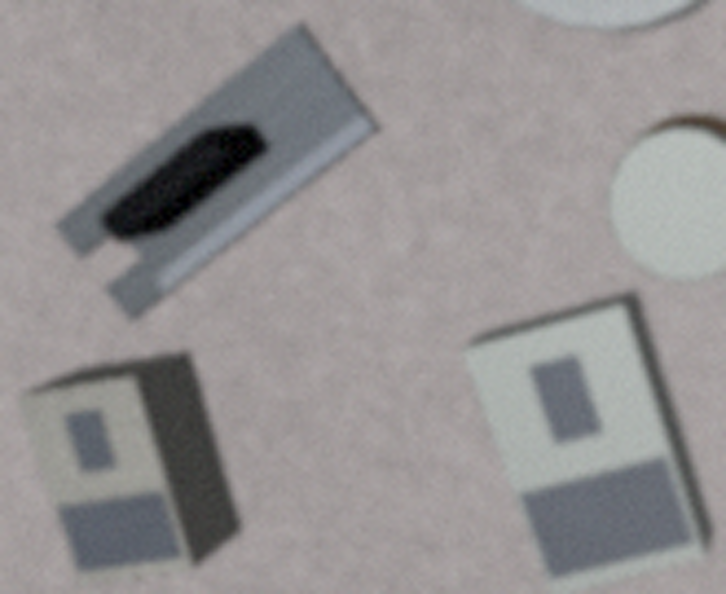

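Run:
```python
from h import *
move_gripper(.5)
move_ptp([.692,.0337,.12],Q(123)); snap('wrist','w2')
print(state()['qpos'].round(2),proj('w2',[[.6921,.0337,.034],[.669,.069,.004]])*800/512)
movel([.692,.0337,.009],vel=.08,threshold=15); print(state()['tool_pos'],state()['wrist_force'])
move_gripper(0.); pause(.2); s=state(); print(s['finger_gap'],s['finger_force'])
movel([.692,.0337,.2]); s=state(); print(s['finger_gap'],s['wrist_force'],s['time_s'])
snap('wrist','w3')
a=cv2.imread('pics/w2.png'); b=cv2.imread('pics/w3.png'); cv2.imwrite('pics/w23.png',cv2.resize(np.vstack([a[:370],b[:370]]),(415,600)))
# check the placing pose
print([None if (j:=solve_ik([.548,-.344,z],Q(-1.5))) is None else j.round(2) for z in (.2,.02)])
cv2.imwrite('pics/w3b.png',cv2.resize(b,(800,600),interpolation=cv2.INTER_CUBIC))
```

```text
[ 0.24  0.62 -0.55  1.62  0.37  1.    0.15] [[406.13715714 313.31465315]
 [405.6459959  218.78831606]]
[0.69232296 0.03374445 0.00956584] [0.52422309 0.77726631 1.27584848]
0.10507979625421393 59.670100808143616
0.10254145284460044 [ 0.00248961 -0.24088651 -0.74084238] 7.9417
[array([ 0.52,  0.41, -0.07,  1.7 ,  0.03,  1.04, -1.17]), array([ 0.5 ,  0.62, -0.05,  1.81,  0.05,  0.71, -1.17])]
```

View pics/w3b.png

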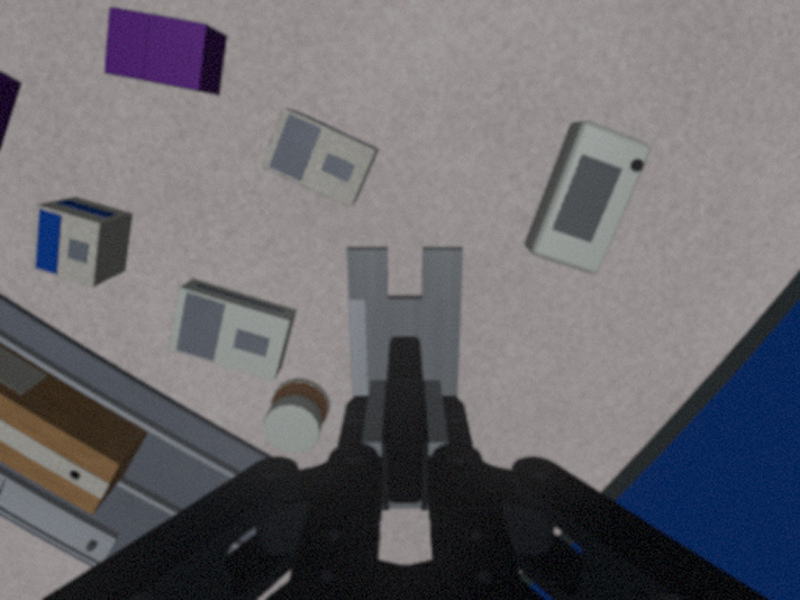

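The blade is held straight and level, with its notch corners at (387,248), (422,248), (387,297) and (423,297) and its end at (347–463,248).

Run:
```python
from h import *
k=512/800; s=state(); X=ray('w3',np.array([(347,248),(463,247),(387,248),(422,248),(387,297),(423,297)])*k,s['tool_pos'][2]-.0056)
q=s['ee_rot']; M=R.from_quat(q[[1,2,3,0]]).as_matrix(); print(((X-s['tool_pos'])@M).round(4))
move_ptp([.48,-.344,.2],Q(-1.5)); snap('wrist','w4')
move_ptp([.55,-.344,.13],Q(-1.5)); snap('wrist','w5'); print(state()['time_s'])
b=cv2.imread('pics/w5.png');cv2.imwrite('pics/w5b.png',cv2.resize(b,(800,600),interpolation=cv2.INTER_CUBIC))
```

```text
[[ 0.0516 -0.0184  0.0057]
 [ 0.052   0.0175  0.0056]
 [ 0.0516 -0.006   0.0056]
 [ 0.0516  0.0048  0.0056]
 [ 0.0357 -0.0062  0.0056]
 [ 0.0357  0.0053  0.0056]]
10.1667
```

View pics/w5b.png

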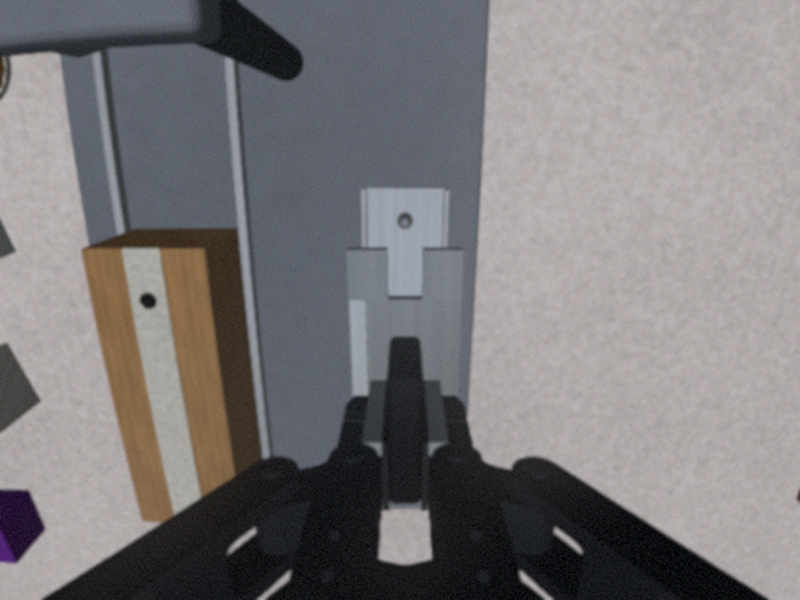

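The view shows the pin at (405,219), just ahead of the notch and centred on it. The holder's +x end runs from (362,188) to (449,190).

Run:
```python
from h import *
k=512/800
def d(f,p,z):
    X=ray(f,np.array(p,float)*k,z); e=X[-1]-X[0]; print(X.round(4).tolist(), 'ang',np.degrees(np.arctan2(e[1],e[0])).round(2)); return X
d('w5',[(405,219)],.022); d('w5',[(362,188),(449,190)],.016); d('w5',[(268,455),(233,60)],.016); d('w5',[(489,0),(469,395)],.008)
d('w5',[(148,300)],.058)
s=state();print(s['tool_pos'],s['ee_rot'])
b=cv2.imread('pics/w5.png')[110:200,205:310];cv2.imwrite('pics/w5c.png',cv2.resize(b,None,fx=5,fy=5,interpolation=cv2.INTER_CUBIC))
```

```text
[[0.5934, -0.3443, 0.022]] ang 0.0
[[0.6089, -0.3226, 0.016], [0.6068, -0.3672, 0.016]] ang -92.63
[[0.4468, -0.2546, 0.016], [0.6726, -0.2627, 0.016]] ang -2.05
[[0.6973, -0.3873, 0.008], [0.4829, -0.3808, 0.008]] ang 178.28
[[0.5648, -0.2223, 0.058]] ang 0.0
[ 0.55010493 -0.34376965  0.12992053] [-7.01703211e-05  9.99920401e-01 -1.26150852e-02 -2.15300246e-04]
```

View pics/w5c.png

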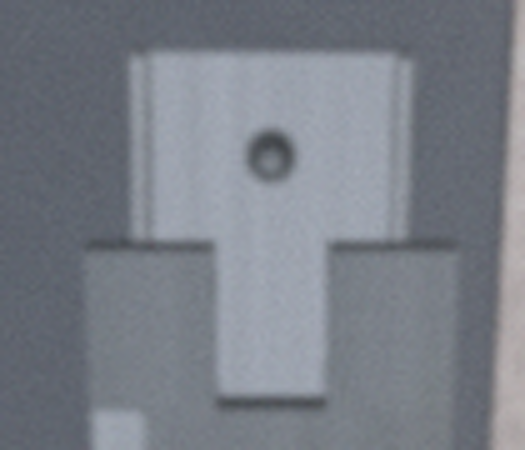

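Run:
```python
from h import *
x,y=.5498,-.3434
movel([x,y,.036],Q(-1.8),vel=.08); snap('wrist','w6')
r=movel([x,y,.0205],vel=.02,threshold=8); s=state(); print(r,s['tool_pos'],s['wrist_force'],s['time_s']); snap('wrist','w7')
b=np.hstack([cv2.imread(f'pics/{f}.png')[90:230,190:330] for f in('w6','w7')]);cv2.imwrite('pics/w67.png',cv2.resize(b,None,fx=2.8,fy=2.8,interpolation=cv2.INTER_CUBIC))
```

```text
True [ 0.54956909 -0.34329716  0.02139373] [-1.2769212   0.56841102  9.10817362] 12.2333
```

View pics/w67.png

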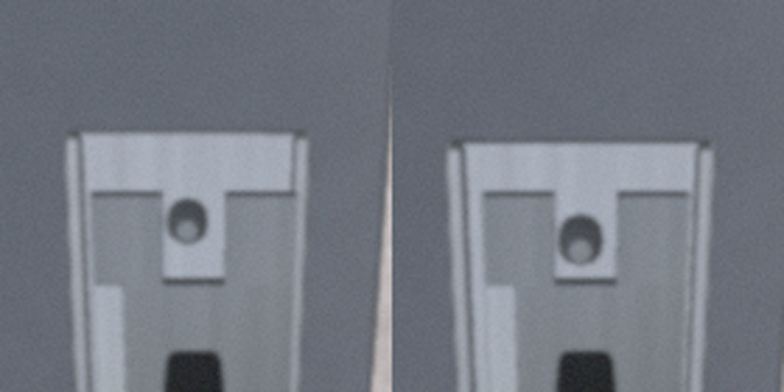

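The blade is seated: the height matches the bed and the pin is mid-notch. Next I release it and push the carton.

Run:
```python
from h import *
move_gripper(.35); p=state()['tool_pos']; print(p)
movel([p[0],p[1],.2],vel=.2); snap('wrist','w8'); move_gripper(0)
c,s_=np.cos(np.radians(-1.8)),np.sin(np.radians(-1.8)); d=np.array([c,s_,0]); e=np.array([.4298,-.218,.035])
a=e-.034*d
move_ptp([a[0],a[1],.2],Q(-1.8)); movel(a,vel=.15)
r=movel(e-.004*d,vel=.04,threshold=1.0); s=state(); print('contact',r,s['tool_pos'],s['wrist_force'])
q=e+(.100-.012)*d
r=movel(q,vel=.04,threshold=25); s=state(); print(r,s['tool_pos'],s['wrist_force'],s['time_s'])
snap('wrist','w9'); snap('top','t9'); snap('scene','s9')
b=cv2.imread('pics/w9.png');cv2.imwrite('pics/w9b.png',np.hstack([cv2.resize(b,(533,400)),cv2.resize(cv2.imread('pics/s9.png')[190:330,110:230],(267,400))[:, :267]]))
```

```text
[ 0.5490934  -0.34303876  0.02070157]
contact True [ 0.42082695 -0.2175535   0.0349217 ] [ 0.55479054 -0.32678491  0.05357505]
False [ 0.51769327 -0.22078768  0.03502521] [-0.49393586  0.71508505 -1.39192403] 19.3583
```

View pics/w9b.png

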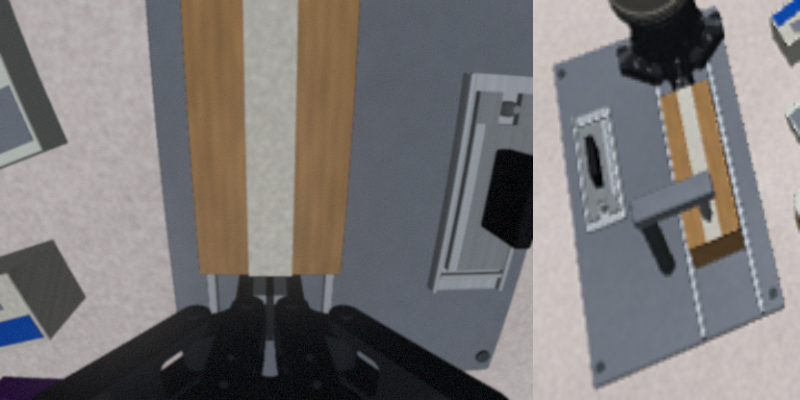

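Run:
```python
from h import *
k=512/533
X=ray('w9',np.array([(200,274),(268,275),(340,275)])*k,.058);print(X.round(4))
p=state()['tool_pos']
movel([p[0]-.02,p[1],.035],vel=.1); movel([p[0]-.02,p[1],.24],vel=.25)
move_ptp([.74,-.225,.20],Q(-1.8)); snap('wrist','w10'); print(state()['time_s'])
print(proj('w10',[[.675,-.2268,.066]]))
b=cv2.imread('pics/w10.png')[60:240,150:390];cv2.imwrite('pics/w10b.png',cv2.resize(b,(800,600),interpolation=cv2.INTER_CUBIC))
```

```text
[[ 0.5288 -0.1919  0.058 ]
 [ 0.5276 -0.2207  0.058 ]
 [ 0.5265 -0.2513  0.058 ]]
21.8417
[[262.12563048 244.05215486]]
```

View pics/w10b.png

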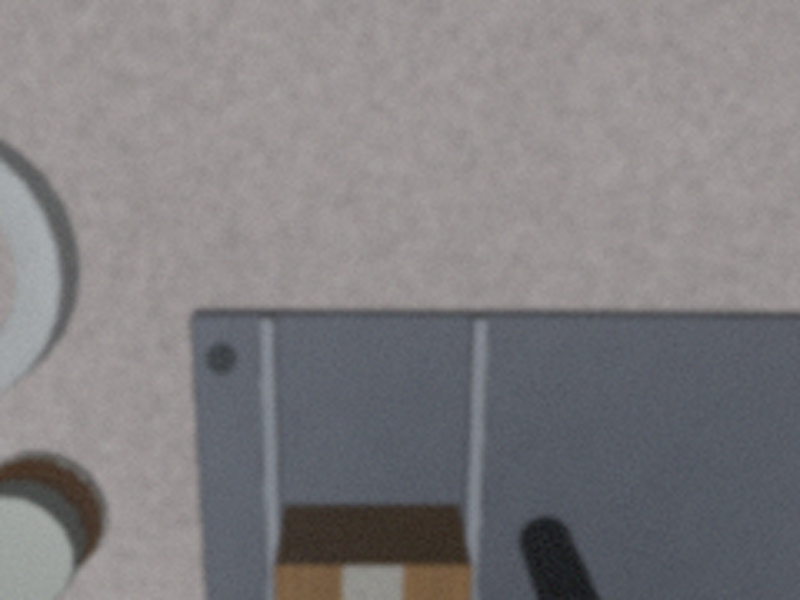

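My crop ended above the dot, so I recrop the same picture.

Run:
```python
from h import *
b=cv2.imread('pics/w10.png')[200:290,202:322];cv2.imwrite('pics/w10c.png',cv2.resize(b,(800,600),interpolation=cv2.INTER_CUBIC))
```

```text
(no output)
```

View pics/w10c.png

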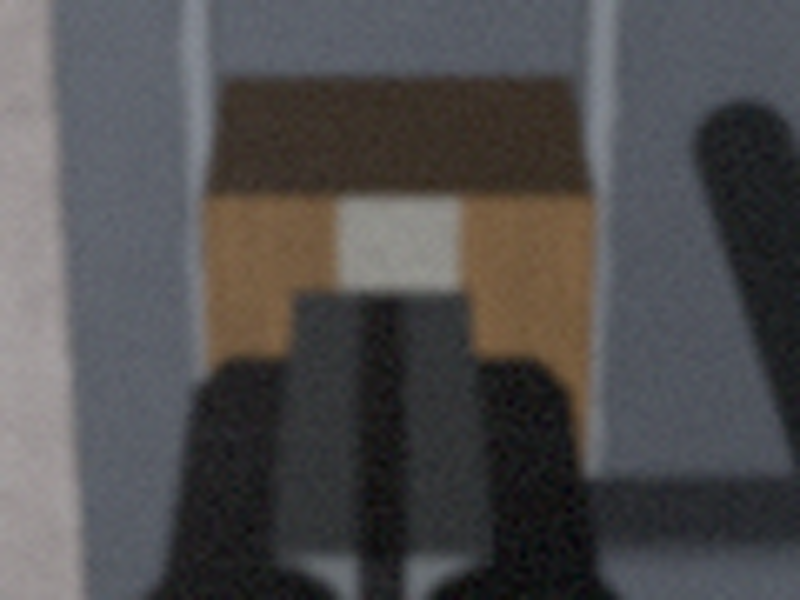

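Run:
```python
from h import *
move_gripper(1.)
move_ptp([.765,-.155,.17],Q(-1.8)); snap('wrist','w11'); snap('top','t11'); print(state()['time_s'],state()['tool_pos'])
u=proj('w11',[[.675,-.2268,.066]])[0]; print(u)
x0,y0=int(u[0])-45,int(u[1])-45; print(x0,y0)
b=cv2.imread('pics/w11.png')
A=cv2.resize(b[y0:y0+90,x0:x0+90],(450,450),interpolation=cv2.INTER_CUBIC)
B=cv2.resize(b,(350,262)); 
t=cv2.imread('pics/t11.png')[110:250,215:330]; C=cv2.resize(t,(350,426),interpolation=cv2.INTER_CUBIC)[:338]
M=np.zeros((600,800,3),np.uint8); M[:450,:450]=A; M[:262,450:]=B; M[262:600,450:]=C; cv2.imwrite('pics/m1.png',M)
```

```text
23.1417 [ 0.7650226  -0.15555625  0.17005917]
[341.26084204 282.40477464]
296 237
```

View pics/m1.png

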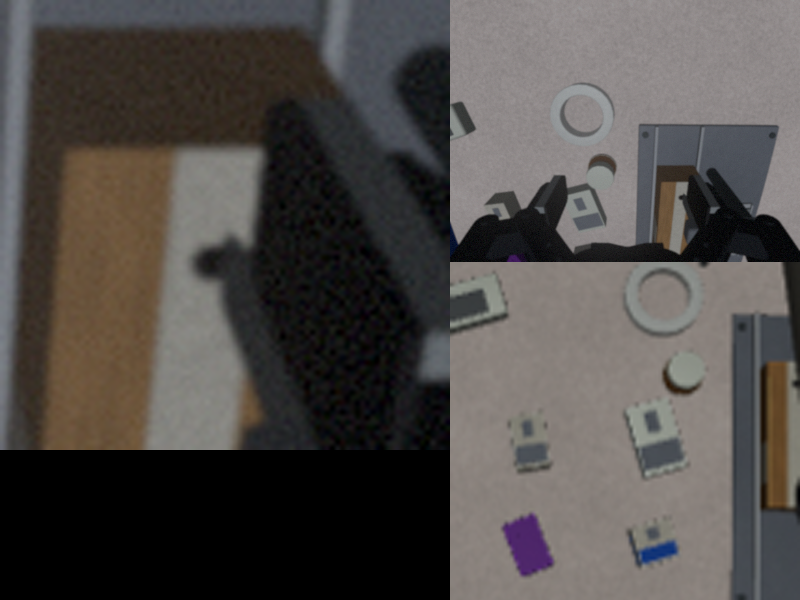

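The tip is at (232,240) in the montage's left panel, and the partly hidden dot is at about (210,262). The packs look unmoved.

Run:
```python
from h import *
def w(p): return np.array(p,float)/5+[296,237]-.4
print('tip',ray('w11',[w((232,241))],.066).round(4))
print('dot c',ray('w11',[w((210,262)),w((193,262)),w((205,246)),w((205,277))],.058).round(4).tolist())
E=ray('w11',[w((70,149)),w((175,148)),w((262,147))],.058); print('edge',E.round(4).tolist())
k=120/800
F=ray('w10',np.array([(205,193),(400,193),(595,193)])*k+[202-.4,200-.4],.058); print('edge10',F.round(4).tolist())
g=cv2.cvtColor(cv2.imread('pics/w11.png'),cv2.COLOR_BGR2GRAY); print(g[283:296,330:350])
```

```text
tip [[ 0.6723 -0.2277  0.066 ]]
dot c [[0.6618, -0.2261, 0.058], [0.662, -0.2227, 0.058], [0.6656, -0.2248, 0.058], [0.6583, -0.2253, 0.058]]
edge [[0.6884, -0.1979, 0.058], [0.6879, -0.2177, 0.058], [0.6875, -0.2343, 0.058]]
edge10 [[0.689, -0.1975, 0.058], [0.6881, -0.2267, 0.058], [0.6872, -0.2559, 0.058]]
[[119 128 130 132 131 130 134 130 130 128 123 110 112 123 133 118  85  42
   24  19]
 [120 128 132 134 131 129 131 131 130 124 110  89  80 100 117 110  84  39
   18  21]
 [125 132 133 135 132 124 118 117 114 108  88  63  57  69  93 100  79  36
   21  14]
 [120 131 133 131 125 111  93  85  73  66  58  45  46  52  70  76  54  34
   23  25]
 [123 126 130 128 115  90  62  41  34  37  31  39  39  40  49  49  36  24
    9  25]
 [125 131 132 119  93  64  40  25  26  23  33  36  36  42  39  39  30  18
   18  16]
 [125 131 130 116  92  52  34  26  21  35  34  39  42  43  37  40  31  25
   14  14]
 [128 132 133 120  92  59  36  30  22  30  38  38  46  41  44  41  29  21
   22  23]
 [127 129 130 123 104  75  52  36  34  38  43  39  45  44  37  42  26  22
   17  18]
 [125 133 132 129 119 100  80  69  63  58  47  47  42  42  43  42  29  27
   26  28]
 [128 131 137 134 129 120 113 100  99  91  72  50  42  46  37  42  33  28
   25  13]
 [126 133 133 135 131 129 127 125 120 105  75  50  41  39  42  37  36  27
   24  21]
 [127 130 129 133 133 136 130 129 125 109  79  52  39  43  40  40  42  29
   23  11]]
```

Run:
```python
from h import *
d=np.array([np.cos(np.radians(-1.8)),np.sin(np.radians(-1.8)),0])
movel([.765,-.155,.24],vel=.25); move_gripper(0)
p=np.array([.51769,-.22079,.035]); a=p-.02*d
move_ptp([a[0],a[1],.24],Q(-1.8)); movel(a,vel=.2); movel(p-.003*d,vel=.06)
r=movel(p+.0100*d,vel=.02,threshold=25); s=state(); print(r,s['tool_pos']); 
movel(a,vel=.1); movel([a[0],a[1],.24],vel=.25); move_gripper(1.)
move_ptp([.765,-.155,.24],Q(-1.8)); movel([.765,-.155,.17],vel=.2); snap('wrist','w12'); snap('top','t12'); print(state()['time_s'],state()['tool_pos'])
a=cv2.cvtColor(cv2.imread('pics/w11.png'),cv2.COLOR_BGR2GRAY);b=cv2.cvtColor(cv2.imread('pics/w12.png'),cv2.COLOR_BGR2GRAY)
print(b[272:296:1,330:350])
print('edge col 335', a[255:278,322:330].mean(1).round(), b[245:278,322:330].mean(1).round())
```

```text
False [ 0.52796018 -0.22109474  0.03501745]
31.6833 [ 0.76578641 -0.15542822  0.17241449]
[[129 132 132 130 129 129 130 129 132 137 133 134 136 136 130 110  89  66
   32  29]
 [133 134 132 131 129 130 133 129 135 132 130 132 129 134 129 112  93  64
   41  31]
 [134 133 131 122 123 123 122 129 128 132 130 130 130 132 130 113  85  59
   40  25]
 [134 127 124 111 100  95  94 102 112 125 130 129 131 128 124 102  87  63
   36  28]
 [129 119 106  78  62  51  54  65  89 110 122 126 132 127 122 105  85  56
   32  20]
 [124 108  72  49  39  31  34  40  59  95 119 129 131 131 117 102  82  57
   28  22]
 [124  98  64  35  29  29  23  28  50  85 110 125 133 128 116  99  79  53
   32  23]
 [124 103  65  34  28  28  29  36  55  91 120 126 133 126 113  98  72  53
   24  22]
 [125 110  75  47  32  31  32  39  71 104 124 128 130 124 112  92  73  45
   22  20]
 [130 118  98  72  54  49  43  50  82 111 128 129 128 127 110  92  69  42
   27  20]
 [132 130 115 103  94  81  68  55  74 105 127 131 135 127 106  86  64  32
   23  20]
 [131 133 127 128 121 110  89  63  59  85 112 127 131 127 111  89  55  33
 
[... 607 characters left out ...]
132 132 131 132 125 109  81  54  40  43  44  45  44  40  42  38  33  18
   24  23]
 [135 132 135 134 128 111  75  46  47  40  46  41  48  43  39  37  35  23
   23  14]
 [135 137 139 137 129 111  74  46  47  44  44  45  38  38  43  40  43  29
   26  21]
 [136 138 132 136 130 107  73  44  42  39  46  40  47  43  39  41  33  24
   18  28]
 [132 134 135 133 125 109  79  49  40  49  42  39  44  40  44  44  37  34
   22  11]]
edge col 335 [43. 46. 48. 44. 44. 45. 45. 44. 42. 43. 48. 62. 77. 85. 89. 87. 87. 87.
 87. 87. 88. 87. 87.] [ 46.  46.  45.  45.  47.  46.  46.  45.  45.  51.  66.  85.  95.  99.
  98. 100. 100. 101. 102. 103. 102. 102. 102. 102. 103. 104. 105. 104.
 105. 105. 107. 108. 108.]
```

Run:
```python
from h import *
print('dot',ray('w12',[(335.0,278.4)],.058).round(4),'tip',ray('w12',[(337,281.5),(337.5,282.5)],.066).round(4).tolist(), 'w11tip',ray('w11',[(342,284.2)],.066).round(4))
print('pred tip px',proj('w12',[[.6723,-.2277,.066]]))
s=snap('wrist','w13');print(state()['tool_pos'],state()['time_s'])
b=cv2.cvtColor(cv2.imread('pics/w13.png'),cv2.COLOR_BGR2GRAY);print(b[274:294,330:352])
```

```text
dot [[ 0.6723 -0.2263  0.058 ]] tip [[0.6743, -0.2263, 0.066], [0.6732, -0.2268, 0.066]] w11tip [[ 0.673  -0.2276  0.066 ]]
pred tip px [[338.35251881 283.23388151]]
[ 0.76581367 -0.15529709  0.17231631] 31.7333
[[132 133 130 129 121 126 127 129 135 134 135 129 130 133 122 111  85  58
   34  28  28  23]
 [131 130 124 113 100  96 108 118 124 130 131 127 131 127 120 102  86  56
   30  21  23  22]
 [130 125 109  86  66  64  73  83 104 117 127 130 127 129 120 101  83  58
   28  19  26  22]
 [128 106  84  60  39  33  43  54  77 104 122 128 130 128 114  97  82  57
   34  18  25  25]
 [116  96  61  39  27  34  31  36  57  95 118 126 135 127 111  94  76  51
   23  24  14  21]
 [120  92  52  31  27  34  26  33  55  91 119 128 129 126 111  94  74  43
   25  26  23  24]
 [121  90  59  35  26  28  29  32  65 103 123 126 133 125 112  90  75  45
   22  21  28  17]
 [128 107  81  53  41  32  26  49  77 109 128 131 133 126 104  90  61  39
   22  11  30  17]
 [130 122 108  90  74  70  58  58  83 112 128 133 132 125 107  87  61  35
   23  17  28  18]
 [130 130 126 118 112 106  85  59  72  98 118 129 1
[... 272 characters left out ...]
8  64  87  94  93  84  59  33
   15  18  15  20]
 [131 132 134 128 132 120  88  54  44  43  40  48  62  71  78  75  51  26
   21  14  22  24]
 [133 130 129 133 130 115  86  58  40  44  43  46  43  55  60  68  55  28
   26  23  17  11]
 [131 132 130 129 124 108  83  53  42  42  48  38  38  46  52  54  42  26
   25  19  21  15]
 [127 131 130 134 128 111  80  51  42  47  42  43  37  44  45  39  35  25
   19  21  18  12]
 [131 132 129 132 126 108  78  51  36  43  46  44  41  38  42  39  34  24
   16  17  23  16]
 [136 133 134 132 124 102  75  52  42  35  42  43  46  45  45  41  31  18
   26  18  16  17]
 [134 131 135 135 127 104  71  44  43  45  42  45  42  45  38  43  40  23
   28  16  14  12]]
```

```bash
cat >> h.py <<'E'
BC=np.array([.525,.313])
def slot(x,y,yaw=-3.5): return BC+R.from_euler('z',yaw,degrees=True).as_matrix()[:2,:2]@[x,y]
def pick(n,xy,yaw,w,z,op):
    move_gripper(op)
    move_ptp([*xy,.16],Q(yaw)); 
    if movel([*xy,z],vel=.12,threshold=12): print(n,'hit',state()['tool_pos'],state()['wrist_force']); movel([*xy,.16]); return False
    move_gripper(0); s=state(); g=s['finger_gap']*.085
    movel([*xy,.16],vel=.2); g2=state()['finger_gap']*.085
    print(n,'grip',round(g,4),round(g2,4),'want',w,s['finger_force'],state()['time_s']); return abs(g2-w)<.008
def place(xy,z,op,yaw=-3.5):
    move_ptp([*xy,.17],Q(yaw)); r=movel([*xy,z+.0035],vel=.1,threshold=8); print('down',r,state()['tool_pos'].round(4))
    move_gripper(op); movel([*xy,.17],vel=.2)
E
python3 - <<'E'
from h import *
d=np.array([np.cos(np.radians(-1.8)),np.sin(np.radians(-1.8)),0])
movel([.765,-.155,.24],vel=.25); move_gripper(0)
p=np.array([.52796,-.22109,.035]); a=p-.02*d
move_ptp([a[0],a[1],.24],Q(-1.8)); movel(a,vel=.2); movel(p-.003*d,vel=.06)
movel(p+.0013*d,vel=.02,threshold=25); print(state()['tool_pos'])
movel(a,vel=.1); movel([a[0],a[1],.24],vel=.25)
snap('top','t14')
A,B=[cv2.GaussianBlur(cv2.imread(f'pics/{f}.png'),(3,3),0).astype(int) for f in('top0','t12')]; D=np.abs(A-B).max(2)
for n,x in dict(amp=(.614,-.078,.02),drop=(.609,.063,.03),vial=(.494,-.072,.03),jar=(.684,-.111,.03)).items():
    u,v=proj('t12',[x])[0].astype(int); W=D[v-18:v+18,u-16:u+16]; print(n,u,v,W.max(),(W>25).sum())
print(state()['time_s'])
if pick('amp',(.6143,-.078),15,.050,.004,.75): place(slot(62,50),.004,.75)
E
```

```text
[ 0.52930755 -0.22115772  0.03498644]
amp 282 166 31 888
drop 241 168 81 986
vial 282 201 29 987
jar 292 145 31 980
37.325
amp grip 0.0485 0.0486 want 0.05 62.682334184646606 41.4167Traceback (most recent call last):
  File "<stdin>", line 13, in <module>
  File "h.py", line 28, in place
    move_ptp([*xy,.17],Q(yaw)); r=movel([*xy,z+.0035],vel=.1,threshold=8); print('down',r,state()['tool_pos'].round(4))
    ~~~~~~~~^^^^^^^^^^^^^^^^^^
cell.Unreachable: the arm cannot take that pose within its joint ranges
```

Run:
```python
from h import *
for sx in(62,-60):
  for sy in(50,-50):
    for yaw in(-3.5,86.5,176.5):
      r=[solve_ik([*slot(sx,sy),z],Q(yaw)) for z in(.17,.008)]; print(sx,sy,yaw,[None if j is None else j.round(2) for j in r])
A=[cv2.imread(f'pics/{f}.png') for f in('top0','t12','t14')]
for n,x in dict(drop=(.609,.063,.03)).items():
    u,v=proj('t12',[x])[0].astype(int)
    print(*[i[v-16:v+20:2,u-18:u+18:2].max(2) for i in A],sep='\n')
```

```text
62 50 -3.5 [None, None]
62 50 86.5 [None, None]
62 50 176.5 [None, None]
62 -50 -3.5 [None, None]
62 -50 86.5 [None, None]
62 -50 176.5 [None, None]
-60 50 -3.5 [None, None]
-60 50 86.5 [None, None]
-60 50 176.5 [None, None]
-60 -50 -3.5 [None, None]
-60 -50 86.5 [None, None]
-60 -50 176.5 [None, None]
[[108 110 111 112 113 109 106 101 109  92  72  83  99  95 109 111 110 110]
 [109 111 111 112 110 109 108 106  88  73  79  96 100 108 108 108 112 109]
 [112 114 113 110 108 110 110 108  94  74  93 108 109 105 107 108 109 109]
 [113 110 112 112 109 110 109 110 104  91 109 100 109 109 106 109 109 110]
 [111 108 110 108 110 112 108 103  97 103 105 108 110 108 107 105 105 109]
 [111 110 110 108 111 105  99 100  76  76 103 103 109 108 109 106 108 112]
 [111 110 112 112 112 107 103 100  67  71 103  99 107 105 110 110 110 108]
 [111 113 113 111 110 111 109 103  72  70 103 106 106 105 108 106 107 110]
 [113 113 113 112 111 111  85 102  99 103 103 103 106 108 107 106 106 109]
 [113 111 113 113 113 111  92  84  76  73  69  68  89 107 108 110 109 110]
 [112 112 113 113 111 110 104  68  69  68  68 
[... 2556 characters left out ...]
119 121 119 119 120 123]
 [127 125 127 127 127 125 104  95  86  83  79  79 101 121 121 123 123 123]
 [126 126 128 126 126 123 118  77  79  76  77  77 119 121 121 122 123 123]
 [127 125 128 126 126 124 119  76  78  77  77  77 111 120 121 121 124 121]
 [125 124 124 123 123 124 115  92  83 100 109  89  83 122 123 123 122 122]
 [128 125 123 123 123 121 124  80  63  63  80  95 107 126 125 126 120 122]
 [125 124 123 126 127 126 124 125 122 122 123 123 124 125 122 123 121 124]
 [123 123 127 123 123 123 123 124 122 124 123 124 122 121 127 126 123 121]
 [124 120 123 124 123 121 122 122 121 125 124 122 120 120 123 121 125 124]
 [122 120 122 123 124 123 123 123 122 122 125 123 123 126 122 124 124 123]]
```

Slot offsets were in millimetres rather than metres; fixing that.

```bash
sed -i 's/@\[x,y\]/@[x\/1000,y\/1000]/' h.py
python3 - <<'E'
from h import *
place(slot(62,50),.004,.75)
if pick('drop',(.6092,.0631),7,.038,.006,.65):
    place(slot(-60,50),.006,.65)
    if pick('vial',(.4942,-.0719),13,.045,.006,.75):
        place(slot(-60,-50),.006,.75)
        if pick('jar',(.6844,-.1113),10,.046,.006,.72): place(slot(62,-50),.006,.72)
print(state()['time_s'],state()['tool_pos'])
E
```

```text
down True [0.5899 0.3591 0.008 ]
drop grip 0.0369 0.0368 want 0.038 60.615248680114746 49.9083
down True [0.468  0.3666 0.0099]
vial grip 0.0445 0.0443 want 0.045 60.60710549354553 58.5417
down True [0.4619 0.2669 0.0235]
jar grip 0.0402 0.0403 want 0.046 59.865368112932565 66.8417
down True [0.5835 0.2599 0.0221]
70.8333 [0.58331561 0.25882817 0.1686765 ]
```

Run:
```python
from h import *
move_ptp([.56,.10,.33],Q(60)); pause(.3)
snap('wrist','w20'); snap('top','t20'); snap('scene','s20')
w,t,s=[cv2.imread(f'pics/{f}20.png') for f in'wts']
M=np.zeros((600,800,3),np.uint8)
M[:300,:400]=cv2.resize(w,(400,300),interpolation=cv2.INTER_AREA)
M[:300,400:]=cv2.resize(t[140:245,120:260],(400,300),interpolation=cv2.INTER_CUBIC)
M[300:,:400]=cv2.resize(s[180:330,110:310],(400,300),interpolation=cv2.INTER_CUBIC)
M[300:,400:]=cv2.resize(s[110:230,280:440],(400,300),interpolation=cv2.INTER_CUBIC)
cv2.imwrite('pics/m2.png',M); print(state()['time_s'])
```

```text
72.5833
```

View pics/m2.png

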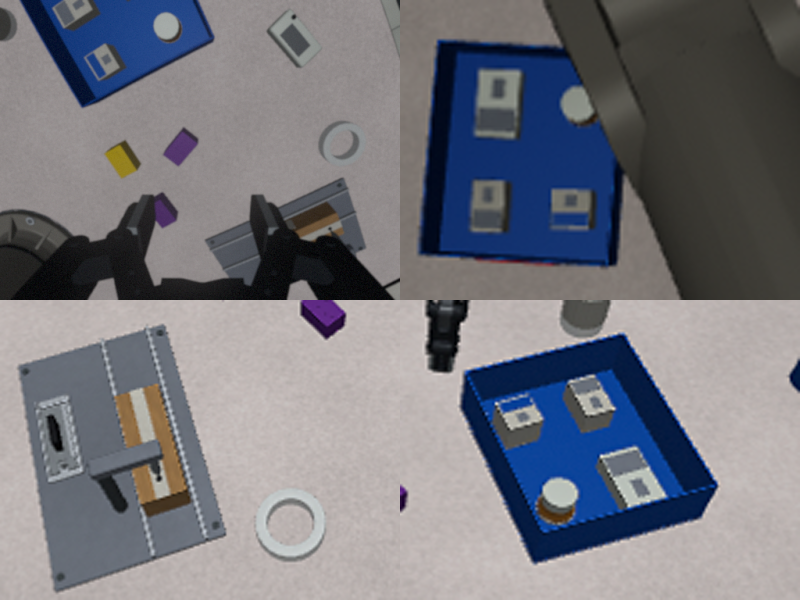

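All four packs stand upright and separate in the bin, and the blade is in its holder. I'll check the dot and the blade numerically before handing in, in case either was knocked.

Run:
```python
from h import *
move_gripper(1.)
move_ptp([.765,-.155,.24],Q(-1.8)); movel([.765,-.155,.17],vel=.15); pause(.8); snap('wrist','w21')
g=cv2.cvtColor(cv2.imread('pics/w21.png'),cv2.COLOR_BGR2GRAY); s=state(); print(s['tool_pos'])
u=proj('w21',[[.6736,-.2258,.058],[.6736,-.2268,.066]]); print(u); a,b=u[0].astype(int)
print(g[b-10:b+12,a-9:a+9])
movel([.765,-.155,.25],vel=.25); move_gripper(.35); move_ptp([.549,-.343,.2],Q(-1.8)); pause(.8); snap('wrist','w22')
A,B=[cv2.cvtColor(cv2.imread(f'pics/{f}.png'),cv2.COLOR_BGR2GRAY)[100:240,200:320].astype(np.float32) for f in('w8','w22')]
print(cv2.phaseCorrelate(A,B), proj('w8',[[.5934,-.3443,.02]]),proj('w22',[[.5934,-.3443,.02]]))
```

```text
[ 0.76498534 -0.15499055  0.16994815]
[[335.47250575 278.03974422]
 [338.43608936 282.88479682]]
[[ 82  82  87  94 115 130 133 131 128 130 130 128 129 129 129 130 128 132]
 [ 88  84  87  99 113 125 131 129 132 127 126 128 127 124 127 127 129 129]
 [ 87  80  87  99 116 126 127 127 129 124 128 129 127 127 130 129 127 131]
 [ 83  86  89 102 118 124 127 129 131 128 129 127 128 128 128 132 132 129]
 [ 87  86  90 100 120 128 128 130 131 131 128 125 125 126 130 130 129 126]
 [ 88  84  91 103 122 127 128 129 127 125 118 111 108 110 117 123 124 128]
 [ 85  85  91 106 122 128 130 127 123 111  97  82  73  74  86 100 114 125]
 [ 84  85  92 108 121 128 130 128 117  88  61  48  43  43  53  75 101 118]
 [ 87  86  91 109 124 127 130 124 103  68  43  30  28  25  37  52  86 112]
 [ 84  89  94 112 125 128 129 122  95  64  24  26  32  25  21  45  76 110]
 [ 86  88  95 111 123 131 130 122  99  61  32  29  27  28  36  55  87 114]
 [ 86  86  98 111 122 129 129 125 107  78  48  32  29  35  54  79 107 121]
 [ 84  89 102 114 126 130 129 127 117  96  77  60  54  60  80 104 120 130]
 [ 84  90 104 118 128 127 130 128 124 118 103  90  93  95 107 117 130 132]
 [ 86  89 101 118 123 133 133 129 128 128 120 113  98 106 113 124 129 128]
 [ 85  88 103 115 126 127 130 131 128 128 121 107  83  87 107 120 120 128]
 [ 85  93 106 121 126 127 128 133 131 133 121  95  67  55  79 103 115 121]
 [ 85  94 109 122 126 132 132 130 131 129 118  95  59  44  54  74  97 113]
 [ 86  93 117 128 128 133 131 130 130 127 118  91  53  41  38  50  68  92]
 [ 85 101 115 127 132 130 129 128 129 130 116  90  58  44  37  40  53  70]
 [ 84  91 116 129 129 133 129 131 129 122 118  86  62  37  34  41  39  47]
 [ 88  94 114 126 133 129 126 126 127 127 113  87  53  42  43  43  40  44]]
((-0.5675842592927722, 0.5773465694544626), 0.9832013950303748) [[259.24109438 126.36143989]] [[258.67582315 127.1824426 ]]
```

Run:
```python
from h import *
print(ray('w21',[(338.2,276.9)],.058).round(4),ray('w21',[(338.3,282.2),(338.6,283.5)],.066).round(4).tolist())
```

```text
[[ 0.6748 -0.2284  0.058 ]] [[0.6744, -0.2266, 0.066], [0.6729, -0.227, 0.066]]
```

Run:
```python
from h import *
pause(.5); print(state()['time_s'],hand_in())
```

```text
the job is handed in; nothing more can be done
79.2083 None
```

I handed the job in at 79 s: the blade is flat in its holder with the notch over the pin, and the carton's dot is about 1 mm along the channel and 2 mm across from the piercing point by my last camera measurement. The four packs present (no syringe box was there) stand upright and separate in the bin; two were let go about 14 mm early but stayed upright.

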